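# Turn the amplifier module round on its rest

## Robot

A 6-joint arm with a two-finger parallel gripper is mounted at the origin on the work surface. World frame = base frame: x ahead of the robot, y to its left, z up, the work surface at z = 0. Lengths are in m, angles in degrees, forces in N, time in s.
With the tool pointing down it reaches from about 0.375 to 0.9 m from the base axis. Payload 3.1 kg.
Tool frame: the origin (TCP) lies at the very end of the fingers, on their centre line; the grasp point (between the pads) lies 19 mm behind it (manip.hold_point_z is the distance from the TCP to the grasp point, in m); z points along the fingers, y is the line along which they close (so a half turn about z gives the same grasp; the last joint's range is limited). The gripper opens to 85 mm and grips with 20 to 120 N. Pads are 22 mm wide; open, the fingers measure 114 mm over their backs; the gripper's body (76 mm by 85 mm) begins 54 mm behind the grasp point. The pads swing forward as they close: fully open they stand 13 mm farther back than shut.
Start: joints at [-85.686, 30.224, 82.088, -0, 67.689, -10.227], TCP at [0.157, -0.605, 0.231] pointing down, gripper open.
Joint ranges: [-176.69, 176.69], [-43.24, 126.21], [12.49, 139.97], [-82, 262], [0, 151.66], [-163.58, 163.58]. Speed limits (degrees/s): [159.86, 159.86, 180, 180, 180, 180].

## Interface

Orientations are given as [roll, pitch, yaw] about the fixed x, y, z axes, in that order (R = Rz(yaw) Ry(pitch) Rx(roll)).
In Python, from bench import manip gives the robot as it stands.
- The arm moves only by the tool servo_tool, never from a script. Its argument "steps" is a list that holds one entry, the list of rows, each a list of 7 numbers: the shift along the tool's x, y, z in units of 100 cm (1.0 is 100 cm), then the turn, a rotation vector about the tool's x, y, z in units of 30 degrees (1.0 is 30 degrees), then the opening, from -1 (shut) to 1 (fully open). In form: [[[dx, dy, dz, rx, ry, rz, jaw], ...]]. A call has 1 to 20 rows; each row is the pose to reach, as a shift and turn from the pose commanded when the call began, along the tool's axes at that moment; what a row does not reach only later rows make up. A row lasts 1/12 s, in which the tool goes at most 41.7 mm and 7.16 degrees, less where a joint would pass 70% of its speed; a pose out of reach is approached as far as the arm can. A call with a number of a shift or a turn outside -1 to 1 is refused whole. A call with a gripper value outside its range is refused whole. The fingers move at their own pace and stop on an object; "squeeze" is the grip in N (left out, the last holds). Time passes only in rows, so rows that repeat a pose let the fingers close. It gives the time, the measured TCP pose, the force, the opening and the grip force at its end, in the units of the state.
- manip.read_state(): the state, without advancing time (a new reading comes with each control period).
- manip.read_camera(name): name is "side" or "top" or "wrist"; returns the picture (480x640x3 uint8, red, green, blue); there is no depth.
- manip.calibration(name): a dict with "fov_y" (degrees; the focal length in pixels is half the picture's height over the tangent of half this angle, whatever the lens; pixels are square), "cx", "cy" (the principal point, pixels), "rvec" (rotation vector, rad) and "tvec" (3), from world to camera coordinates, as OpenCV has them. Camera axes: x right, y down, z forward; pixel columns grow to the right and rows downward; lengths in m; the calibration is good to about 2 mm. A picture is of the moment at which its call begins: read the wrist's pose just before it. calibration takes no time and is no camera call; for the wrist camera it gives the pose at the moment of the call.
- manip.job_done(): hands the job in; it is judged then, once.
Trained networks look in the newest picture that a camera, given by its name, has taken for a name from the list of things; names that differ only in an ending like _2 or _b are one class to them, and where a whole thing is asked for, a point or a joint stands for the part that bears it (a point fixed in the world has none). Each returns a list of dicts, best first, with "conf" (0 to 1); they miss things now and then, are a little off and sometimes report something else, mostly with a low value. They report only what shows in the picture. A call takes as long as a camera call. They do not tell look-alikes from the thing itself.
- manip.outline_of(camera, name): "region" (480x640 bool, what is visible of it).
- manip.tip_of(camera, name): "point" ([x, y, z] in m, in world coordinates, good to about 4 mm: a listed point, or the origin of a listed thing).
The state is a dict: "time_s": time; "q": joint angles; "qvel": joint speeds; "joint_efforts": joint torques, N m; "tcp_pos": TCP position; "orientation": TCP orientation; "contact_force": force on the tool from outside, world axes, zero at the start; "wrist_torque": the same for the moment, N m; "grip_width": opening from 0.0 (shut) to 1.0 (fully open); "gripper_force": force on a finger pad.
Only numpy, scipy, OpenCV 4.12 (cv2) and the standard library are available. Lean on these libraries where they do the work, as an engineer would, in place of code of your own. Each camera call takes 0.05 s, during which the arm holds its last target. There are 200 camera calls.

## Task

Two amplifier modules lean on the two test rests; one of them shows its bare metal back. Turn that one over so that it leans on its own rest with the component face outward, its bare gripping margin still at the top and its lower edge down on both feet. Set it down gently, without dropping it or pressing it onto the rest, and leave the other module and the things lying about where they are.

Things in the scene. Friction and masses are not known exactly. Their poses are not given: they have to be found in the camera images.
- module: The module to turn, about 0.3 kg, on cradle_a, bare back outward. Aluminium plate 120 (y) x 85 (z) x 10 mm (x), origin at the plate's centre. Component face +x: circuit board (y -33..33, z -38..14, 2 proud), chips up to 8 proud of the plate; face -x is bare. z points to the top edge; the top 28 mm is bare on both faces, for gripping. 
- cradle_a: Rest of the module to turn: two rails (y -58..-42 and 42..58 mm, open between) leaning back 28 deg from vertical on a steel stand. Origin: middle of the corner of rail face and feet, 83 above the bench. x: out from the rail face; z: up along the rails (end at 54). Feet reach x 28; lip x 24..28, 5 high. A resting plate's centre is at x 5, y about 0, z 42.5.
- module_ok: The other module, same kind, on cradle_b, already component face outward. Aluminium plate 120 (y) x 85 (z) x 10 mm (x), origin at the plate's centre. Component face +x: circuit board (y -33..33, z -38..14, 2 proud), chips up to 8 proud of the plate; face -x is bare. z points to the top edge; the top 28 mm is bare on both faces, for gripping. 
- cradle_b: Rest of the other module: two rails (y -58..-42 and 42..58 mm, open between) leaning back 28 deg from vertical on a steel stand. Origin: middle of the corner of rail face and feet, 83 above the bench. x: out from the rail face; z: up along the rails (end at 54). Feet reach x 28; lip x 24..28, 5 high. A resting plate's centre is at x 5, y about 0, z 42.5.
- attenuator: black finned block 70 x 60 x 52 mm with a steel connector at its end; bystander; origin under its centre
- wrench: steel wrench lying on the bench; bystander
- screwdriver: screwdriver lying on the bench; bystander
- cap1: white plastic connector cap, 20 mm diameter, 12 high, between the stands; bystander
- cap2: white plastic cap like cap1, on the robot side of the stands; bystander
- adapter: steel and brass coaxial adapter standing upright, 22 mm diameter, 38 high, on the robot side of the stands; bystander
Not all that is in view belongs to the job. Leave any turquoise or yellow look-alike of the module alone.

How it is judged:
By the outcome, as a careful person would: the job done as asked, in the order asked, and still so for the second after the job is handed in, with the robot touching nothing.
It also fails if it takes over 42 s, if anything falls off the work surface, if the arm or the gripper's body presses on something with over 40 N, if the wrist force passes 120 N, or if a joint passes its speed limit or range.

## Working session

There is one attempt and no reset: what is moved stays moved. The work goes in short steps, Python scripts to look and compute and a tool call to move; the robot and the scene stay as the last step left them, time stands still between calls to the robot, and variables do not carry over. Pictures are saved under pics/ and viewed, at most 11 in all, crops included, and the job is handed in when it is done.

Besides the shell and the picture viewer there is one more tool, called after "Request:" in YAML: its name, and indented under it one key for each argument. servo_tool: Moves the arm, as the interface text tells. Shifts and turns lie within -1 to 1; 1 stands for 100 cm of shift or 30 degrees of turn. Its arguments: {"type":"object","properties":{"steps":{"type":"array","items":{"type":"array","items":{"type":"array","items":{"type":"number"}}}},"squeeze":{"type":"number"}},"required":["steps"]}

```bash
mkdir -p pics; ls; cat > h.py <<'E'
import numpy as np,cv2
from bench import manip
from scipy.spatial.transform import Rotation as R
np.set_printoptions(precision=4,suppress=True)
def cal(n):
    c=manip.calibration(n);f=240/np.tan(np.radians(c["fov_y"])/2)
    K=np.array([[f,0,c["cx"]],[0,f,c["cy"]],[0,0,1]])
    return K,np.array(c["rvec"],float),np.array(c["tvec"],float)
def proj(n,P):
    K,r,t=cal(n);return cv2.projectPoints(np.array(P,float).reshape(-1,3),r,t,K,None)[0].reshape(-1,2)
def save(n,fn):
    im=manip.read_camera(n);cv2.imwrite("pics/"+fn,np.ascontiguousarray(im[:,:,::-1]));return im
E
python3 - <<'E'
from h import *
a=save("side","s0.png");b=save("top","t0.png")
cv2.imwrite("pics/both.png",cv2.resize(np.vstack([a,b])[:,:,::-1],None,fx=.625,fy=.625))
for c in("side","top"):
    for n in("module","cradle_a","cap1","adapter","attenuator"):
        for d in manip.tip_of(c,n)[:3]: print(c,n,d["conf"],np.array(d["point"]))
print(manip.hold_point_z,manip.read_state())
for c in("side","top","wrist"):
    K,r,t=cal(c);M=cv2.Rodrigues(r)[0];print(c,K[0,0],-M.T@t,M[2])
E
```

```text
pics
side module 0.93 [0.3736 0.2416 0.0043]
side module 0.86 [ 0.6788 -0.1594  0.1196]
side module 0.84 [ 0.512  -0.0101  0.0032]
side cradle_a 0.53 [0.6734 0.1751 0.0857]
side cradle_a 0.51 [ 0.5839  0.4579 -0.0025]
side cap1 0.6 [ 0.6438 -0.0109 -0.0006]
side cap1 0.45 [ 0.4861 -0.118  -0.0014]
side adapter 0.5 [ 0.484   0.1458 -0.0009]
side attenuator 0.97 [ 0.5795  0.4573 -0.0011]
side attenuator 0.23 [ 0.6973 -0.1633  0.0816]
top module 0.89 [0.372  0.2391 0.0031]
top module 0.82 [ 0.3093 -0.2737  0.0062]
top module 0.82 [ 0.5154 -0.0067  0.0054]
top cap1 0.55 [ 0.6424 -0.0084 -0.0027]
top cap1 0.37 [ 0.4861 -0.1201  0.0031]
top adapter 0.49 [ 0.4806  0.1451 -0.008 ]
top attenuator 0.72 [ 0.5808  0.4546 -0.0013]
0.0187 {'time_s': 0.6, 'q': array([-85.6883,  30.2217,  82.089 ,   0.0011,  67.6896, -10.2266]), 'qvel': array([ 0.0705, -0.0034, -0.0327, -0.0757, -0.0475,  0.019 ]), 'joint_efforts': array([ -0.001 , -44.2052, -17.8326,  -0.0003,   0.001 ,  -0.    ]), 'tcp_pos': array([ 0.1569, -0.6049,  0.2313]), 'orientation': array([-179.9998,   -0.0011,   14.5379]), 'contact_force': array([ 0.6687,  0.2974, -0.3504]), 'wrist_torque': array([ 0.0134,  0.0195, -0.0002]), 'gripper_force': 0.0, 'grip_width': 0.9969292848713432}
side 473.92355287516637 [0.4125 0.8406 0.9544] [ 0.0735 -0.6887 -0.7213]
top 570.0675365304683 [0.4285 0.0183 1.5106] [ 0.0472  0.0023 -0.9989]
wrist 391.20480863923603 [ 0.2339 -0.5847  0.3738] [-0.3011 -0.0775 -0.9504]
```

View pics/s0.png

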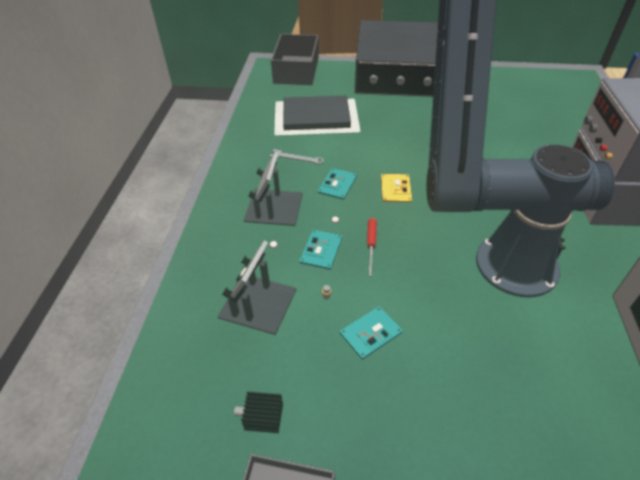

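View pics/t0.png

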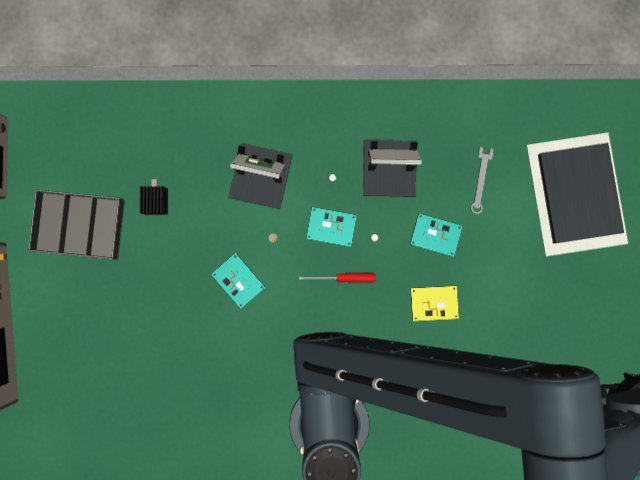

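Candidates standing on rests: top view (258,165) and (395,156); turquoise/yellow boards flat on the bench are look-alikes. Enlarged crop to confirm which shows its bare back.

```bash
python3 - <<'E'
from h import *
b=cv2.imread("pics/t0.png");a=cv2.imread("pics/s0.png")
r=lambda im,x,y,w,h:cv2.resize(im[y:y+h,x:x+w],(400,300),interpolation=cv2.INTER_CUBIC)
cv2.imwrite("pics/c.png",np.vstack([np.hstack([r(b,210,130,100,75),r(b,345,130,100,75)]),np.hstack([r(a,205,235,120,90),r(a,230,140,120,90)])]))
E
```

```text
(no output)
```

View pics/c.png

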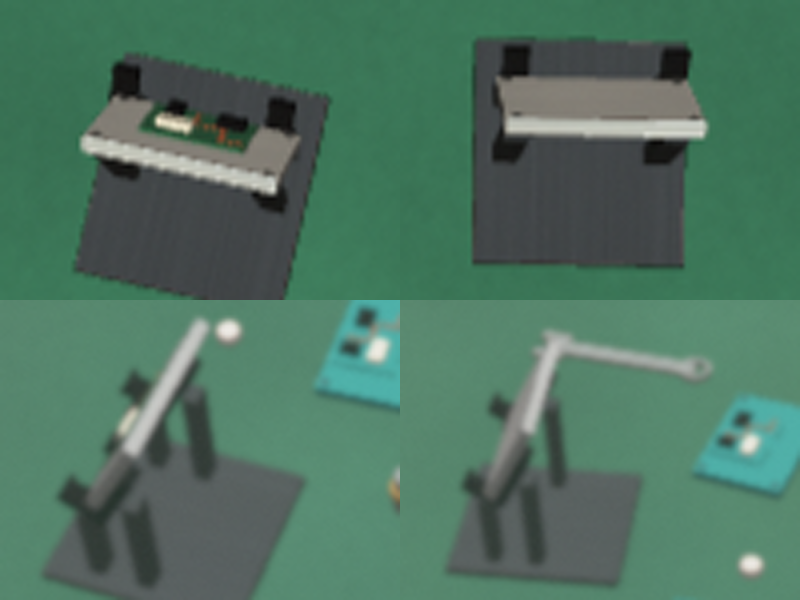

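The bare-backed module is the one at top (395,156) / side (265,175): flat grey with no board, whereas (258,165) shows the green board. Outward faces +x, away from the robot. I'll move to look at it with the wrist camera.

```bash
cat >> h.py <<'E'
def rot(psi=0,alpha=0,flip=0,lean=28):
    "tool rotation for grasp: tool y=+plate normal out, z=down plate, alpha=in-plane tilt about normal, psi=rest yaw (deg)"
    C=(R.from_euler('z',psi,degrees=True)*R.from_euler('y',-lean,degrees=True)).as_matrix()
    A=R.from_rotvec(np.radians(alpha)*np.array([1,0,0])).as_matrix()
    F=np.diag([-1,-1,1.]) if flip else np.eye(3)
    T=np.array([[0,1,0],[1,0,0],[0,0,-1.]])  # columns: tool x=y_c, y=x_c, z=-z_c
    return C@F@A@T
def move(p,Rt):
    s=manip.read_state();R0=R.from_euler('xyz',s["orientation"],degrees=True).as_matrix()
    d=R0.T@(np.array(p)-s["tcp_pos"]);w=np.degrees(R.from_matrix(R0.T@Rt).as_rotvec())
    n=max(np.linalg.norm(d)/.0417,np.linalg.norm(w)/7.16)
    print("t",s["time_s"],"pos",s["tcp_pos"],"rows>=%.1f"%n,"shift",d,"turn/30",w/30,"q",s["q"])
def tcp():
    s=manip.read_state();return s["tcp_pos"],R.from_euler('xyz',s["orientation"],degrees=True).as_matrix()
E
python3 - <<'E'
from h import *
move([.50,-.20,.36],rot())
E
```

```text
t 0.6 pos [ 0.1569 -0.6049  0.2313] rows>=13.1 shift [ 0.4337 -0.3059 -0.1287] turn/30 [-0.7933  0.6138 -2.4621] q [-85.6883  30.2217  82.089    0.0011  67.6896 -10.2266]
```

Request:
servo_tool:
  steps:
    - [[0.2,-0.14,-0.1,-0.3,0.23,-0.92,0.0],[0.2,-0.14,-0.1,-0.3,0.23,-0.92,0.0],[0.2,-0.14,-0.1,-0.3,0.23,-0.92,0.0],[0.2,-0.14,-0.1,-0.3,0.23,-0.92,0.0],[0.2,-0.14,-0.1,-0.3,0.23,-0.92,0.0],[0.2,-0.14,-0.1,-0.3,0.23,-0.92,0.0]]

```text
time_s: 1.1
tcp_pos: [0.3072, -0.4272, 0.3268]
orientation: [169.7, -4.5, 42.6]
contact_force: [0.5, -0.7, 0.4]
grip_width: 0.501
gripper_force: 0.0
```

```bash
python3 - <<'E'
from h import *
move([.50,-.20,.36],rot())
E
```

```text
t 1.1 pos [ 0.3072 -0.4272  0.3268] rows>=7.2 shift [ 0.2974 -0.0344 -0.0164] turn/30 [-0.4931  0.386  -1.5433] q [-71.2303  12.5046  95.6534   9.1163  64.4276 -26.8109]
```

Request:
servo_tool:
  steps:
    - [[0.2,-0.03,-0.02,-0.3,0.23,-0.93,0.0],[0.2,-0.03,-0.02,-0.3,0.23,-0.93,0.0],[0.2,-0.03,-0.02,-0.3,0.23,-0.93,0.0],[0.2,-0.03,-0.02,-0.3,0.23,-0.93,0.0],[0.2,-0.03,-0.02,-0.3,0.23,-0.93,0.0]]

```text
time_s: 1.52
tcp_pos: [0.4306, -0.2679, 0.3562]
orientation: [158.4, -3.4, 71.6]
contact_force: [0.6, 0.2, -0.2]
grip_width: 0.497
gripper_force: 0.0
```

```bash
python3 - <<'E'
from h import *
move([.50,-.20,.36],rot())
E
```

```text
t 1.5167 pos [ 0.4306 -0.2679  0.3562] rows>=2.7 shift [0.0864 0.0408 0.0176] turn/30 [-0.1932  0.1539 -0.6044] q [-53.5863   5.2019 102.5731  17.8189  57.3769 -42.2364]
```

Request:
servo_tool:
  steps:
    - [[0.086,0.04,0.018,-0.19,0.15,-0.6,0.0],[0.086,0.04,0.018,-0.19,0.15,-0.6,0.0],[0.086,0.04,0.018,-0.19,0.15,-0.6,0.0],[0.086,0.04,0.018,-0.19,0.15,-0.6,0.0],[0.086,0.04,0.018,-0.19,0.15,-0.6,0.0]]

```text
time_s: 1.93
tcp_pos: [0.4993, -0.2025, 0.359]
orientation: [152.2, 0.0, 89.6]
contact_force: [0.4, -0.5, -0.1]
grip_width: 0.503
gripper_force: 0.0
```

```bash
python3 - <<'E'
from h import *
print(tcp(),manip.read_state()["q"])
im=save("wrist","w1.png")
save("top","t1.png");save("side","s1.png")
for c in("wrist","top","side"):
    for n in("module","cradle_a"):
        for d in manip.tip_of(c,n)[:4]: print(c,n,d["conf"],np.array(d["point"]))
K,r,t=cal("wrist");np.savez("w1.npz",K=K,r=r,t=t)
E
```

```text
(array([ 0.4993, -0.2025,  0.359 ]), array([[ 0.0072,  0.8848,  0.4659],
       [ 1.    , -0.0063, -0.0035],
       [-0.0001,  0.466 , -0.8848]])) [-44.7337   6.4607 102.8091  24.1713  52.645  -56.0635]
wrist module 0.93 [ 0.6779 -0.1543  0.1243]
wrist module 0.8 [ 0.4918 -0.2856  0.0046]
wrist module 0.49 [ 0.4838 -0.1199  0.001 ]
top module 0.94 [ 0.6775 -0.1614  0.117 ]
top module 0.81 [ 0.5152 -0.0067  0.005 ]
top module 0.68 [ 0.4918 -0.2837  0.0046]
top module 0.68 [0.3713 0.2434 0.0051]
side module 0.91 [0.3742 0.2421 0.003 ]
side module 0.85 [ 0.6811 -0.1609  0.1201]
side module 0.85 [ 0.5117 -0.0079  0.0032]
side module 0.62 [ 0.4918 -0.2848  0.0062]
side cradle_a 0.62 [0.5807 0.458  0.0001]
side cradle_a 0.59 [0.6735 0.1772 0.0856]
side cradle_a 0.53 [ 0.6955 -0.1641  0.0839]
side cradle_a 0.15 [ 0.4853 -0.1164 -0.0004]
```

View pics/w1.png

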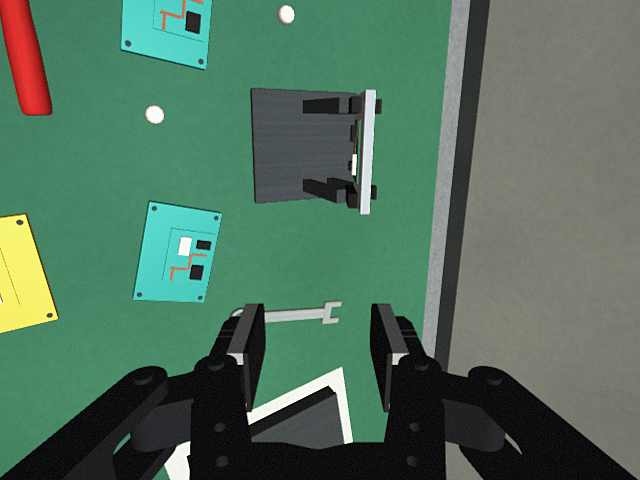

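Wrist picture: target plate's top edge is the light strip from (369,90) to (366,214), components facing the robot (352..360, 120..175), bare side outward. Now fit the plate pose and the arm kinematics.

```bash
cat > kin.py <<'E'
from h import *
from scipy.optimize import least_squares
Q=np.array([[-85.6883,30.2217,82.089,.0011,67.6896,-10.2266],[-71.2303,12.5046,95.6534,9.1163,64.4276,-26.8109],[-53.5863,5.2019,102.5731,17.8189,57.3769,-42.2364],[-44.7337,6.4607,102.8091,24.1713,52.645,-56.0635]])
P=np.array([[.1569,-.6049,.2313],[.3072,-.4272,.3268],[.4306,-.2679,.3562],[.4993,-.2025,.359]])
E=[[-180,0,14.538],[169.7,-4.5,42.6],[158.4,-3.4,71.6],[152.2,0,89.6]]
r=lambda a,d:R.from_euler(a,d,degrees=True).as_matrix()
def fk(q,p):
    d1,ly,L2,L3x,L3,d6=p
    A=r('z',q[0])@r('y',q[1]);B=A@r('y',q[2]);C=B@r('z',q[3])@r('y',q[4])
    return np.array([0,0,d1])+r('z',q[0])@[0,ly,0]+A@[0,0,L2]+B@[L3x,0,L3]+C@[0,0,d6],C@r('z',q[5]+90)
reg=lambda p:(np.array(p)-[.3,.11,.4,0,.4,.25])*1e-3
s=least_squares(lambda p:np.r_[np.concatenate([fk(q,p)[0]-x for q,x in zip(Q,P)]),reg(p)],[.3,.11,.4,0,.4,.25])
par=s.x
def ik(p,Rt,q0):
    f=lambda q:np.r_[(fk(q,par)[0]-p)*10,(fk(q,par)[1]-Rt).ravel()]
    z=least_squares(f,q0);return z.x,np.linalg.norm(z.fun)
if __name__=="__main__":
    print(par,np.abs(s.fun).max())
    for q,e in zip(Q,E): print(np.abs(fk(q,par)[1]-r('xyz',e)).max())
E
cat > fit.py <<'E'
from h import *
from scipy.optimize import minimize
lean=28
box=np.array([[x,y,z] for x in(-.005,.005) for y in(-.06,.06) for z in(-.0425,.0425)])
def corners(p): return box@(R.from_euler('z',p[3],degrees=True)*R.from_euler('y',-28,degrees=True)).as_matrix().T+p[:3]
def iou(p,V):
    l=0
    for K,r,t,m in V:
        u=cv2.projectPoints(corners(p),r,t,K,None)[0].reshape(-1,2)*4+1.5
        h=cv2.convexHull(u.astype(np.float32));g=np.zeros((1920,2560),np.uint8)
        cv2.fillConvexPoly(g,np.round(h*16).astype(np.int32),1,shift=4)
        x0,y0=np.maximum(u.min(0).astype(int)-60,0);x1,y1=u.max(0).astype(int)+60
        a=g[y0:y1,x0:x1]>0;b=m[y0:y1,x0:x1]
        l+=1-(a&b).sum()/(a|b).sum()
    return l/len(V)
V=[]
for c in("wrist","top","side"):
    K,r,t=cal(c);best=None
    for d in manip.outline_of(c,"module"):
        g=d["region"].astype(np.uint8);u=proj(c,[.679,-.159,.12])[0]
        ys,xs=np.nonzero(g)
        if len(xs) and np.hypot(xs.mean()-u[0],ys.mean()-u[1])<25: best=(d["conf"],g);break
    if best is None: print(c,"none");continue
    print(c,best[0],best[1].sum())
    V.append((K,r,t,cv2.resize(best[1]*255,(2560,1920),interpolation=cv2.INTER_LINEAR)>127))
S=np.array([[0,0,0,0],[.006,0,0,0],[0,.006,0,0],[0,0,.006,0],[0,0,0,5]])
for W in [V]+([[v] for v in V]):
    s=minimize(iou,[.679,-.159,.1229,0],args=(W,),method="Nelder-Mead",options=dict(initial_simplex=S+[.679,-.159,.1229,0],maxfev=250))
    print(s.x,s.fun)
E
python3 kin.py; python3 fit.py
```

```text
[0.2757 0.111  0.5882 0.1156 0.3922 0.2968] 0.0001881894453149906
1.8408837921820895e-05
0.0003157506971420698
0.0007410531603269793
0.0004334246151636578
wrist 0.68 2300
top 0.97 740
side 0.73 340
[ 0.6835 -0.1608  0.1183 -0.8343] 0.12387996922913491
[ 0.6787 -0.1605  0.1242 -1.1277] 0.16263256710813412
[ 0.6819 -0.1594  0.1253 -0.624 ] 0.04547323410903703
[ 0.6804 -0.1598  0.1274 -1.318 ] 0.0855633802816902
```

```bash
cat > plan.py <<'E'
from kin import *
def tgt(c,psi,alpha,flip,up=0,out=0,depth=.026,dy=0):
    "tcp pose so that tcp lies depth below top edge of the plate centred at c"
    C=(R.from_euler('z',psi,degrees=True)*R.from_euler('y',-28,degrees=True)).as_matrix()
    Rt=rot(psi,alpha,flip)
    return np.array(c)+C@np.array([out,dy,.0425-depth+up]),Rt
E
python3 - <<'E'
from plan import *
c=[.681,-.160,.123]
for al in(-10,0,10):
  for fl in(0,1):
    for up in(.0,.09):
      for q6 in ((-22,) if not fl else (158,)):
        p,Rt=tgt(c,-1,al,fl,up)
        q,e=ik(p,Rt,[-25,30,90,15,50,q6]);print(al,fl,up,q,round(e,4))
E
```

```text
-10 0 0.0 [-22.8597  35.4237  99.6694   2.3809  15.33   -21.4906] 0.0
-10 0 0.09 [-24.6803  25.5564 102.131    3.9452  22.8016 -24.4157] 0.0
-10 1 0.0 [-32.4713  36.8938  95.684   41.8511  35.715  113.9414] 0.0
-10 1 0.09 [-34.8758  27.521   98.065   36.6526  42.3148 118.6685] 0.0
0 0 0.0 [-27.9283  35.5509  98.1793  31.3734  24.1036 -53.2562] 0.0
0 0 0.09 [-30.0953  25.8949 100.5001  26.0358  31.3386 -48.8148] 0.0
0 1 0.0 [-27.9283  35.5509  98.1793  31.3734  24.1036 126.7438] 0.0
0 1 0.09 [-30.0953  25.8949 100.5001  26.0358  31.3386 131.1852] 0.0
10 0 0.0 [-32.4713  36.8938  95.684   41.8511  35.715  -66.0586] 0.0
10 0 0.09 [-34.8758  27.521   98.065   36.6526  42.3148 -61.3315] 0.0
10 1 0.0 [-22.8597  35.4237  99.6694   2.3809  15.33   158.5094] 0.0
10 1 0.09 [-24.6803  25.5564 102.131    3.9452  22.8016 155.5843] 0.0
```

```bash
python3 - <<'E'
from plan import *
move(*tgt([.681,-.160,.123],-1,0,0,.09))
E
```

```text
t 2.5333 pos [ 0.4994 -0.203   0.359 ] rows>=4.8 shift [0.0448 0.0499 0.1869] turn/30 [-0.0058 -0.009   0.0179] q [-44.805    6.4773 102.8003  24.2539  52.6353 -56.1941]
```

Request:
servo_tool:
  steps:
    - [[0.045,0.05,0.187,-0.006,-0.009,0.018,0.0],[0.045,0.05,0.187,-0.006,-0.009,0.018,0.0],[0.045,0.05,0.187,-0.006,-0.009,0.018,0.0],[0.045,0.05,0.187,-0.006,-0.009,0.018,0.0],[0.045,0.05,0.187,-0.006,-0.009,0.018,0.0],[0.045,0.05,0.187,-0.006,-0.009,0.018,0.0],[0.045,0.05,0.187,-0.006,-0.009,0.018,0.0]]

```text
time_s: 3.12
tcp_pos: [0.6312, -0.1576, 0.2149]
orientation: [152.2, -0.1, 89.1]
contact_force: [0.0, -0.4, 0.9]
grip_width: 0.501
gripper_force: 0.0
```

```bash
python3 - <<'E'
from plan import *
move(*tgt([.681,-.160,.123],-1,0,0,.09))
im=save("wrist","w2.png")[:,:,::-1].copy()
for d in manip.tip_of("wrist","module")[:2]: print(d)
from fit import corners
for p,col in (([.681,-.160,.123,-1],(0,0,255)),):
    for u in proj("wrist",corners(p)): cv2.circle(im,tuple(np.int32(np.round(u*1))),2,col,-1)
cv2.imwrite("pics/w2b.png",im)
E
```

```text
t 3.1167 pos [ 0.6312 -0.1576  0.2149] rows>=0.1 shift [-0.0015  0.0009 -0.002 ] turn/30 [-0.0062 -0.0051  0.0023] q [-29.9691  26.0613 100.531   26.0296  31.3556 -48.812 ]
{'point': [0.4925, -0.2839, 0.0029], 'conf': 0.74}
{'point': [0.6773, -0.1578, 0.1206], 'conf': 0.67}
wrist 0.85 4377
top 0.97 740
side 0.73 340
[ 0.6823 -0.1605  0.1213 -1.066 ] 0.12199107447977604
[ 0.6794 -0.1611  0.1263 -1.0014] 0.15445055405141372
[ 0.6819 -0.1594  0.1253 -0.624 ] 0.04547323410903703
[ 0.6804 -0.1598  0.1274 -1.318 ] 0.0855633802816902
```

View pics/w2b.png

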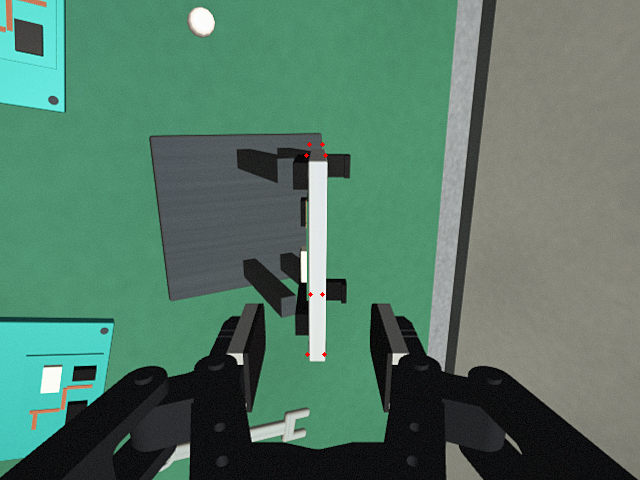

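```bash
python3 - <<'E'
from plan import *
p,Rt=tcp()
# tool mid-plane in image at top-edge depth; edges of bright strip by row
for dz in(0,.063): 
    for dx in (-.06,.06): print(dz,dx,proj("wrist",p+Rt@[dx,0,dz])[0])
g=cv2.cvtColor(cv2.imread("pics/w2.png"),cv2.COLOR_BGR2GRAY)
for v in(170,200,230,260,290,320,350):
    x=np.nonzero(g[v,290:345]>190)[0]+290;print(v,x.min(),x.max())
x=np.nonzero(g[120:400,317]>190)[0]+120;print("col",x.min(),x.max())
top=[[x,y,.0425] for x in(-.005,.005) for y in(-.06,.06)]
K,r,t=cal("wrist");px=np.array([[308,161],[310.5,361],[327,161],[325,361]],float)
C=lambda ps:(R.from_euler('z',ps,degrees=True)*R.from_euler('y',-28,degrees=True)).as_matrix()
f=lambda q:(cv2.projectPoints(np.array(top)@C(q[3]).T+q[:3],r,t,K,None)[0].reshape(-1,2)-px).ravel()
s=least_squares(f,[.681,-.16,.123,-1]);print(s.x,s.fun)
E
```

```text
0 -0.06 [317.9242 438.3794]
0 0.06 [318.0282 174.4964]
0.063 -0.06 [317.8004 357.6725]
0.063 0.06 [317.8506 157.2799]
170 309 326
200 309 326
230 309 326
260 301 325
290 310 325
320 310 325
350 310 324
col 162 360
[  0.6414  -0.1622   0.1253 178.86  ] [ 15.441   -0.1893  11.6088  -4.8882 -14.2537   1.5538 -11.9442   3.1017]
```

```bash
python3 - <<'E'
from plan import *
top=[[x,y,.0425] for x in(-.005,.005) for y in(-.06,.06)]
K,r,t=cal("wrist");px=np.array([[310,361],[308.5,161.5],[325,361],[327,161.5]],float)
C=lambda ps:(R.from_euler('z',ps,degrees=True)*R.from_euler('y',-28,degrees=True)).as_matrix()
f=lambda q:(cv2.projectPoints(np.array(top)@C(q[3]).T+q[:3],r,t,K,None)[0].reshape(-1,2)-px).ravel()
s=least_squares(f,[.681,-.16,.123,-1]);print(s.x,s.fun)
c=s.x[:3].copy()
move(*tgt(c,-1,0,0,0));print(tgt(c,-1,0,0,0)[0])
E
```

```text
[ 0.6806 -0.1628  0.1264 -1.0712] [-0.6867 -0.0475 -0.4321  0.0382  0.6676 -0.0588  0.4484  0.0515]
t 3.3667 pos [ 0.6312 -0.1597  0.2192] rows>=2.1 shift [-0.0021 -0.0002  0.0886] turn/30 [0.0057 0.0034 0.0002] q [-30.1285  25.6768 100.5276  26.0367  31.3309 -48.8061]
[ 0.6728 -0.1627  0.1409]
```

```bash
cat > strip.py <<'E'
from plan import *
K,r,t=cal("wrist");print(tcp()[0])
im=save("wrist","w3.png");g=cv2.cvtColor(im,cv2.COLOR_RGB2GRAY)
m=(g>185).astype(np.uint8);m[:,:295]=0;m[:,345:]=0;m[400:]=0;m[:100]=0
n,L,st,_=cv2.connectedComponentsWithStats(m);k=1+np.argmax(st[1:,4]);ys,xs=np.nonzero(L==k)
def edge(v): x=xs[ys==v];x=x[x>305];return x.min()-.5,x.max()+.5
y0,y1=ys.min(),ys.max();V=np.arange(y0+8,y1-8);e=np.array([edge(v) for v in V])
a=np.polyfit(V,np.median(e[:,:1],1),1);b=np.polyfit(V,e[:,1],1)
a0=lambda v:np.polyval(a,v);b0=lambda v:np.polyval(b,v);y0-=.5;y1+=.5
px=np.array([[a0(y1),y1],[a0(y0),y0],[b0(y1),y1],[b0(y0),y0]]);print(px.ravel())
top=[[x,y,.0425] for x in(-.005,.005) for y in(-.06,.06)]
C=lambda ps:(R.from_euler('z',ps,degrees=True)*R.from_euler('y',-28,degrees=True)).as_matrix()
f=lambda q:(cv2.projectPoints(np.array(top)@C(q[3]).T+q[:3],r,t,K,None)[0].reshape(-1,2)-px).ravel()
s=least_squares(f,[.681,-.16,.123,-1]);print(s.x,s.fun)
E
python3 - <<'E'
from strip import *
move(*tgt(s.x[:3],-1,0,0,0))
E
```

```text
[ 0.6312 -0.1597  0.2192]
[305.5    353.5    305.5    155.5    320.8089 353.5    321.8103 155.5   ]
[ 0.6805 -0.1603  0.1215 -1.3734] [-0.4397 -0.1227 -1.3583  0.0286  0.3978 -0.0681  1.3941  0.1331]
t 3.4167 pos [ 0.6312 -0.1596  0.219 ] rows>=2.2 shift [ 0.0004 -0.0025  0.0928] turn/30 [ 0.0054  0.0033 -0.0001] q [-30.1267  25.6857 100.5346  26.0372  31.3252 -48.8022]
```

Request:
servo_tool:
  steps:
    - [[0.0,-0.0028,0.03,0.005,0.003,0,0.0],[0.0,-0.0028,0.055,0.005,0.003,0,0.0],[0.0,-0.0028,0.07,0.005,0.003,0,0.0],[0.0,-0.0028,0.08,0.005,0.003,0,0.0],[0.0,-0.0028,0.086,0.005,0.003,0,0.0],[0.0,-0.0028,0.089,0.005,0.003,0,0.0],[0.0,-0.0028,0.0905,0.005,0.003,0,0.0],[0.0,-0.0028,0.0905,0.005,0.003,0,0.0],[0.0,-0.0028,0.0905,0.005,0.003,0,0.0],[0.0,-0.0028,0.0905,0.005,0.003,0,0.0]]

```text
time_s: 4.25
tcp_pos: [0.6715, -0.1595, 0.1367]
orientation: [152.1, -0.0, 89.1]
contact_force: [-0.2, -0.2, -0.2]
grip_width: 0.505
gripper_force: 0.0
```

```bash
python3 - <<'E'
from plan import *
move(*tgt([.6803,-.1603,.1229],-1,0,0,0))
save("wrist","w4.png")
E
```

```text
t 4.25 pos [ 0.6715 -0.1595  0.1367] rows>=0.0 shift [-0.0006  0.0013 -0.0002] turn/30 [-0.0025 -0.0023  0.0012] q [-28.0037  35.4966  98.4739  31.662   24.0283 -53.6732]
```

View pics/w4.png

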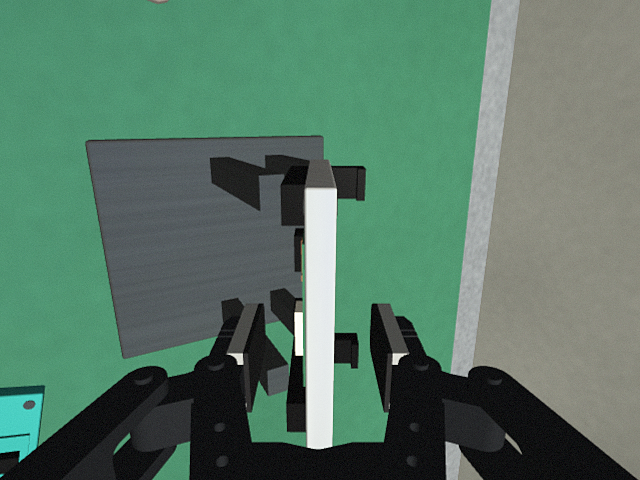

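Picture: plate strip (304–336 at row 188, down to 450) is centred between the pads (250 and 385). Closing.

Request:
servo_tool:
  steps:
    - [[0,0.0005,0,0,0,0,-0.5],[0,0.0005,0,0,0,0,-0.7],[0,0.0005,0,0,0,0,-1],[0,0.0005,0,0,0,0,-1],[0,0.0005,0,0,0,0,-1],[0,0.0005,0,0,0,0,-1],[0,0.0005,0,0,0,0,-1],[0,0.0005,0,0,0,0,-1]]
  squeeze: 50

```text
time_s: 4.97
tcp_pos: [0.6723, -0.1596, 0.1367]
orientation: [152.1, -0.0, 89.1]
contact_force: [-1.3, 0.3, 3.5]
grip_width: 0.103
gripper_force: 51.9
```

```bash
python3 - <<'E'
from plan import *
s=manip.read_state();print(s["tcp_pos"],s["orientation"],s["contact_force"],s["grip_width"]*85,s["gripper_force"],s["wrist_torque"])
E
```

```text
[ 0.6723 -0.1596  0.1367] [152.0551  -0.0434  89.0506] [-1.3367  0.2722  3.5258] 8.784141855081858 51.920726895332336 [ 0.1086 -0.2052  0.0462]
```

Request:
servo_tool:
  steps:
    - [[0,0.0005,-0.003,0,0,0,-1],[0,0.001,-0.01,0,0,0,-1],[0,0.003,-0.025,0,0,0,-1],[0,0.005,-0.05,0,0,0,-1],[0,0.005,-0.08,0,0,0,-1],[0,0.005,-0.1,0,0,0,-1],[0,0.005,-0.11,0,0,0,-1],[0,0.005,-0.11,0,0,0,-1],[0,0.005,-0.11,0,0,0,-1]]

```text
time_s: 5.72
tcp_pos: [0.6238, -0.1584, 0.2345]
orientation: [152.3, -0.1, 89.1]
contact_force: [0.4, -0.4, -3.8]
grip_width: 0.107
gripper_force: 50.8
```

```bash
python3 - <<'E'
from plan import *
s=manip.read_state();print(s["time_s"],s["tcp_pos"],s["orientation"],s["contact_force"],s["grip_width"]*85,s["gripper_force"],s["wrist_torque"])
save("wrist","w5.png")
E
```

```text
5.7167 [ 0.6238 -0.1584  0.2345] [152.2751  -0.1342  89.0823] [ 0.4408 -0.3634 -3.8228] 9.075253941219529 50.80091893672943 [ 0.0149  0.5582 -0.0046]
```

View pics/w5.png

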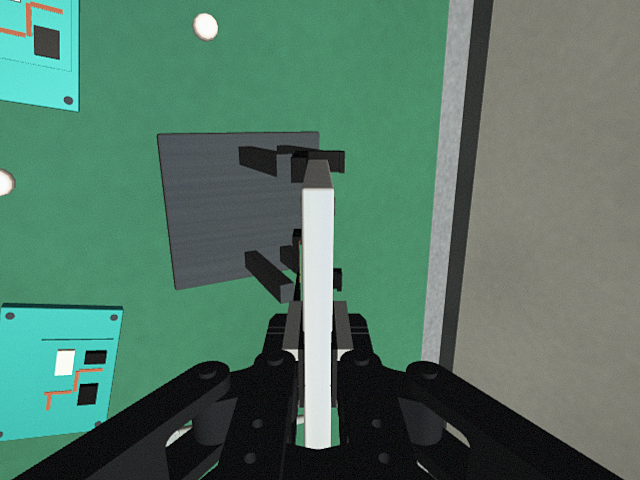

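Request:
servo_tool:
  steps:
    - [[0,0,0,0,0,0.15,-1],[0,0,0,0,0,0.38,-1],[0,0,0,0,0,0.61,-1],[0,0,0,0,0,0.84,-1],[0,0,0,0,0,1.0,-1]]

```text
time_s: 6.18
tcp_pos: [0.6242, -0.1582, 0.233]
orientation: [155.8, -13.7, 61.7]
contact_force: [-0.2, 0.5, -3.6]
grip_width: 0.104
gripper_force: 50.8
```

Request:
servo_tool:
  steps:
    - [[0,0,0,0,0,0.2,-1],[0,0,0,0,0,0.43,-1],[0,0,0,0,0,0.66,-1],[0,0,0,0,0,0.88,-1],[0,0,0,0,0,1.0,-1]]

```text
time_s: 6.6
tcp_pos: [0.6243, -0.1582, 0.233]
orientation: [165.6, -23.9, 31.8]
contact_force: [-0.7, 0.3, -3.5]
grip_width: 0.104
gripper_force: 50.8
```

Request:
servo_tool:
  steps:
    - [[0,0,0,0,0,0.2,-1],[0,0,0,0,0,0.43,-1],[0,0,0,0,0,0.66,-1],[0,0,0,0,0,0.88,-1],[0,0,0,0,0,1.0,-1]]

```text
time_s: 7.02
tcp_pos: [0.6242, -0.1582, 0.233]
orientation: [-179.6, -27.6, -1.3]
contact_force: [-0.2, -0.2, -3.4]
grip_width: 0.104
gripper_force: 50.8
```

```bash
python3 - <<'E'
from plan import *
s=manip.read_state();print(s["time_s"],s["tcp_pos"],s["orientation"],s["contact_force"],s["grip_width"]*85,s["gripper_force"],s["q"])
E
```

```text
7.0167 [ 0.6242 -0.1582  0.233 ] [-179.6274  -27.6279   -1.3242] [-0.2329 -0.1511 -3.3764] 8.868746589056812 50.80403208732605 [-30.4132  24.0918 100.2397  24.5986  33.7279  42.8781]
```

Request:
servo_tool:
  steps:
    - [[0,0,0,0,0,0.2,-1],[0,0,0,0,0,0.43,-1],[0,0,0,0,0,0.66,-1],[0,0,0,0,0,0.88,-1],[0,0,0,0,0,1.0,-1]]

```text
time_s: 7.43
tcp_pos: [0.6242, -0.1582, 0.233]
orientation: [-165.0, -23.5, -34.4]
contact_force: [0.3, -0.5, -4.0]
grip_width: 0.108
gripper_force: 50.8
```

Request:
servo_tool:
  steps:
    - [[0,0,0,0,0,0.2,-1],[0,0,0,0,0,0.43,-1],[0,0,0,0,0,0.66,-1],[0,0,0,0,0,0.88,-1],[0,0,0,0,0,1.0,-1]]

```text
time_s: 7.85
tcp_pos: [0.6242, -0.1582, 0.233]
orientation: [-155.5, -13.1, -64.1]
contact_force: [-0.3, -0.2, -2.6]
grip_width: 0.102
gripper_force: 50.8
```

Request:
servo_tool:
  steps:
    - [[0,0,0,0,0,0.2,-1],[0,0,0,0,0,0.43,-1],[0,0,0,0,0,0.66,-1],[0,0,0,0,0,0.88,-1],[0,0,0,0,0,1.0,-1],[0,0,0,0,0,1.0,-1],[0,0,0,0,0,1.0,-1]]

```text
time_s: 8.43
tcp_pos: [0.6244, -0.1583, 0.2337]
orientation: [-152.3, 0.1, -90.8]
contact_force: [-0.5, -0.2, -5.0]
grip_width: 0.107
gripper_force: 50.8
```

```bash
python3 - <<'E'
from plan import *
s=manip.read_state();print(s["time_s"],s["q"],s["contact_force"])
p0=np.array([.6723,-.1596,.1367]);R0=R.from_euler('xyz',[152.055,-.043,89.05],degrees=True).as_matrix()
C=rot(-1);  # tool axes
# held plate end vs tool: row 188 in the lift picture; tool-x of the end for top edge dz=-.025
p,Rt=tcp();K,r,t=cal("wrist")
im=save("wrist","w6.png");g=cv2.cvtColor(im,cv2.COLOR_RGB2GRAY)
col=g[150:300,318];print("end row",150+np.nonzero(col>180)[0].min(),[ (np.nonzero(g[v,290:345]>180)[0]+290)[[0,-1]] for v in(200,240,280)])
for dx in(.056,.058,.06,.062,.064): print(dx,[proj("wrist",p+Rt@[dx,y,-.026])[0] for y in(-.005,.005)])
R1=R0@np.diag([-1,-1,1.])
move(p0-R0[:,2]*.03+R0[:,1]*.003,R1)
E
```

```text
8.4333 [-30.418   24.0376 100.2261  24.5992  33.731  132.4991] [-0.4546 -0.2419 -4.9509]
end row 189 [array([302, 332]), array([303, 331]), array([303, 331])]
0.056 [array([300.7749, 197.9057]), array([333.8121, 197.8991])]
0.058 [array([300.6864, 191.3485]), array([333.8979, 191.3417])]
0.06 [array([300.597 , 184.7217]), array([333.9847, 184.7147])]
0.062 [array([300.5066, 178.0242]), array([334.0724, 178.017 ])]
0.064 [array([300.4152, 171.2549]), array([334.161 , 171.2475])]
t 8.4833 pos [ 0.6245 -0.1584  0.234 ] rows>=1.9 shift [0.0006 0.     0.0784] turn/30 [0.0074 0.0038 0.0026] q [-30.4184  24.0083 100.2167  24.6006  33.7288 132.5077]
```

View pics/w6.png

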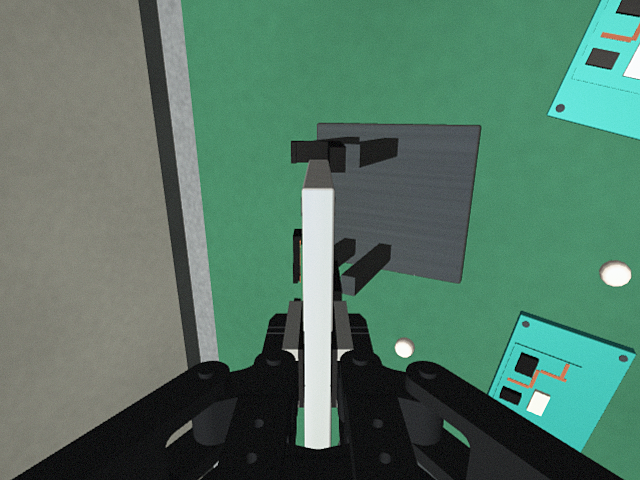

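Request:
servo_tool:
  steps:
    - [[0.001,0,0.02,0.007,0.004,0.003,-1],[0.002,0,0.045,0.007,0.004,0.003,-1],[0.0025,0,0.065,0.007,0.004,0.003,-1],[0.0025,0,0.08,0.007,0.004,0.003,-1],[0.0025,0,0.09,0.007,0.004,0.003,-1],[0.0025,0,0.095,0.007,0.004,0.003,-1],[0.0025,0,0.098,0.007,0.004,0.003,-1],[0.0025,0,0.1,0.007,0.004,0.003,-1],[0.0025,0,0.1,0.007,0.004,0.003,-1],[0.0025,0,0.1,0.007,0.004,0.003,-1]]

```text
time_s: 9.32
tcp_pos: [0.6716, -0.162, 0.148]
orientation: [-151.9, -0.0, -91.1]
contact_force: [0.1, 0.5, -2.9]
grip_width: 0.105
gripper_force: 50.7
```

```bash
cat > d.py <<'E'
from plan import *
s=manip.read_state();print("F",s["contact_force"],"M",s["wrist_torque"],s["grip_width"]*85)
p0=np.array([.6723,-.1596,.1367]);R0=R.from_euler('xyz',[152.055,-.043,89.05],degrees=True).as_matrix()
R1=R0@np.diag([-1,-1,1.])
move(p0-R0[:,0]*.002,R1)
E
python3 d.py
```

```text
F [ 0.1085  0.4686 -2.8721] M [0.0568 0.5621 0.0271] 8.958776006707094
t 9.3167 pos [ 0.6716 -0.162   0.148 ] rows>=0.3 shift [-0.0004  0.0048  0.0103] turn/30 [-0.0062 -0.0036 -0.0023] q [-28.2148  34.4864  98.1339  30.5026  25.0468 127.564 ]
```

Request:
servo_tool:
  steps:
    - [[0,0.001,0.004,-0.006,-0.004,-0.002,-1],[0,0.002,0.006,-0.006,-0.004,-0.002,-1],[0,0.003,0.0075,-0.006,-0.004,-0.002,-1],[0,0.0035,0.0085,-0.006,-0.004,-0.002,-1],[0,0.0035,0.0085,-0.006,-0.004,-0.002,-1],[0,0.0035,0.0085,-0.006,-0.004,-0.002,-1],[0,0.0035,0.0085,-0.006,-0.004,-0.002,-1]]

```text
time_s: 9.9
tcp_pos: [0.6724, -0.1619, 0.138]
orientation: [-152.1, 0.1, -91.0]
contact_force: [0.4, -0.3, -3.3]
grip_width: 0.109
gripper_force: 50.8
```

```bash
python3 d.py
```

```text
F [ 0.3689 -0.3002 -3.2728] M [0.0437 0.5482 0.0129] 9.228995342770823
t 9.9 pos [ 0.6724 -0.1619  0.138 ] rows>=0.0 shift [-0.0003  0.0007  0.0011] turn/30 [ 0.0019  0.0014 -0.0009] q [-28.1861  35.4596  98.1709  31.3604  24.4358 126.5525]
```

Still free (full weight on the wrist). Creep to contact along z.

Request:
servo_tool:
  steps:
    - [[0,0,0.0004,0.001,0.001,0,-1],[0,0,0.0008,0.001,0.001,0,-1],[0,0,0.001,0.001,0.001,0,-1],[0,0,0.001,0.001,0.001,0,-1],[0,0,0.001,0.001,0.001,0,-1]]

```text
time_s: 10.32
tcp_pos: [0.6728, -0.1619, 0.1373]
orientation: [-152.1, 0.1, -91.0]
contact_force: [-1.0, 0.5, -2.0]
grip_width: 0.109
gripper_force: 51.0
```

```bash
python3 d.py
```

```text
F [-0.9675  0.5263 -1.957 ] M [-0.0053  0.5966 -0.0034] 9.293371052746464
t 10.3167 pos [ 0.6728 -0.1619  0.1373] rows>=0.0 shift [-0.0002  0.0008  0.0003] turn/30 [ 0.0005  0.0004 -0.0009] q [-28.1516  35.5464  98.1648  31.4692  24.304  126.4665]
```

Request:
servo_tool:
  steps:
    - [[0,0.0003,0.0002,0,0,0,-1],[0,0.0006,0.0004,0,0,0,-1],[0,0.0008,0.0004,0,0,0,-1],[0,0.0008,0.0004,0,0,0,-1],[0,0.0008,0.0004,0,0,0,-1]]

```text
time_s: 10.73
tcp_pos: [0.6727, -0.1618, 0.1371]
orientation: [-152.0, 0.1, -91.0]
contact_force: [-1.8, 2.6, 0.8]
grip_width: 0.112
gripper_force: 51.8
```

```bash
python3 d.py; python3 - <<'E'
from h import *
im=save("wrist","w7.png");b=save("top","t7.png");a=save("side","s7.png")
r=lambda im,x,y,w,h:cv2.resize(im[y:y+h,x:x+w],(400,300),interpolation=cv2.INTER_CUBIC)
cv2.imwrite("pics/c7.png",np.vstack([im[130:430,120:520],np.hstack([r(a,230,140,80,60)])])[:,:,::-1])
E
```

```text
F [-1.8019  2.5962  0.8343] M [0.2067 0.2675 0.1598] 9.497995471007181
t 10.7333 pos [ 0.6727 -0.1618  0.1371] rows>=0.0 shift [-0.0002  0.0005  0.0001] turn/30 [-0.0011  0.0002 -0.0004] q [-28.1603  35.5584  98.2379  31.6619  24.2025 126.2501]
```

View pics/c7.png

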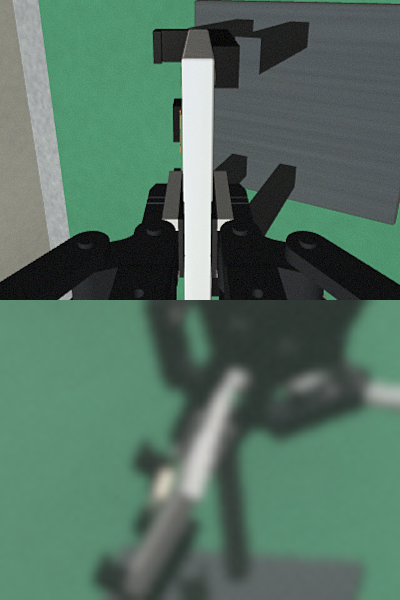

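Picture: plate stands against the far rail, components outward (left); side crop shows them facing away from the robot, lower edge in the feet. Forces are about 3 N, so it is seated; releasing.

Request:
servo_tool:
  steps:
    - [[0,0,0,0,0,0,-0.75],[0,0,0,0,0,0,-0.7],[0,0,0,0,0,0,-0.6],[0,0,0,0,0,0,-0.5],[0,0,0,0,0,0,-0.3],[0,0,0,0,0,0,-0.1],[0,0,0,0,0,0,0],[0,0,0,0,0,0,0]]

```text
time_s: 11.55
tcp_pos: [0.6723, -0.162, 0.1364]
orientation: [-152.1, 0.1, -91.0]
contact_force: [-0.4, -0.0, 0.6]
grip_width: 0.495
gripper_force: 0.0
```

```bash
python3 d.py; python3 - <<'E'
from h import *
save("wrist","w8.png")
E
```

```text
F [-0.3655 -0.0135  0.5718] M [ 0.012   0.1862 -0.005 ] 42.04807856514244
t 11.55 pos [ 0.6723 -0.162   0.1364] rows>=0.0 shift [-0.0004 -0.0001 -0.0003] turn/30 [ 0.0007  0.0001 -0.0012] q [-28.1848  35.6059  98.2558  31.6447  24.1862 126.253 ]
```

View pics/w8.png

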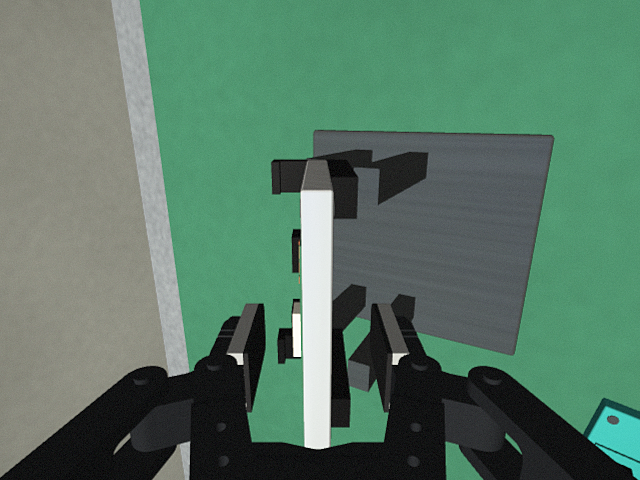

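The plate (302–332, rows 188–450) leans on both rails with components outward (left), fingers clear on both sides. Retreat along the tool axis.

Request:
servo_tool:
  steps:
    - [[0,0,-0.01,0,0,0,0],[0,0,-0.03,0,0,0,0],[0,0,-0.06,0,0,0,0],[0,0,-0.1,0,0,0,0],[0,0,-0.14,0,0,0,0],[0,0,-0.17,0,0,0,0],[0,0,-0.18,0,0,0,0],[0,0,-0.18,0,0,0,0],[0,0,-0.18,0,0,0,0],[0,0,-0.18,0,0,0,0]]

```text
time_s: 12.43
tcp_pos: [0.5877, -0.1603, 0.294]
orientation: [-152.2, 0.1, -91.0]
contact_force: [0.5, -0.2, -0.2]
grip_width: 0.502
gripper_force: 0.0
```

```bash
python3 - <<'E'
from h import *
import time
im=save("wrist","w9.png");a=save("side","s9.png");b=save("top","t9.png")
print(manip.read_state()["time_s"],manip.read_state()["contact_force"])
for c in("top","side"):
    for d in manip.tip_of(c,"module")[:5]: print(c,d["conf"],np.array(d["point"]))
r=lambda im,x,y,w,h:cv2.resize(im[y:y+h,x:x+w],(400,300),interpolation=cv2.INTER_CUBIC)
cv2.imwrite("pics/c9.png",np.vstack([np.hstack([r(im,160,60,320,240),r(a,230,140,80,60)]),np.hstack([r(b,200,110,280,210),r(a,200,130,280,210)])])[:,:,::-1])
E
```

```text
12.5833 [0.3609 0.3955 0.7039]
top 0.97 [0.3677 0.2414 0.0045]
top 0.61 [ 0.31   -0.2738  0.0055]
top 0.6 [ 0.6774 -0.1646  0.1213]
top 0.59 [ 0.5133 -0.0059  0.0071]
top 0.56 [ 0.4912 -0.2862  0.0061]
side 0.85 [ 0.5131 -0.0094  0.0021]
side 0.82 [ 0.6806 -0.1579  0.1212]
side 0.81 [0.3716 0.2413 0.0033]
side 0.66 [ 0.3135 -0.2797  0.0034]
```

View pics/c9.png

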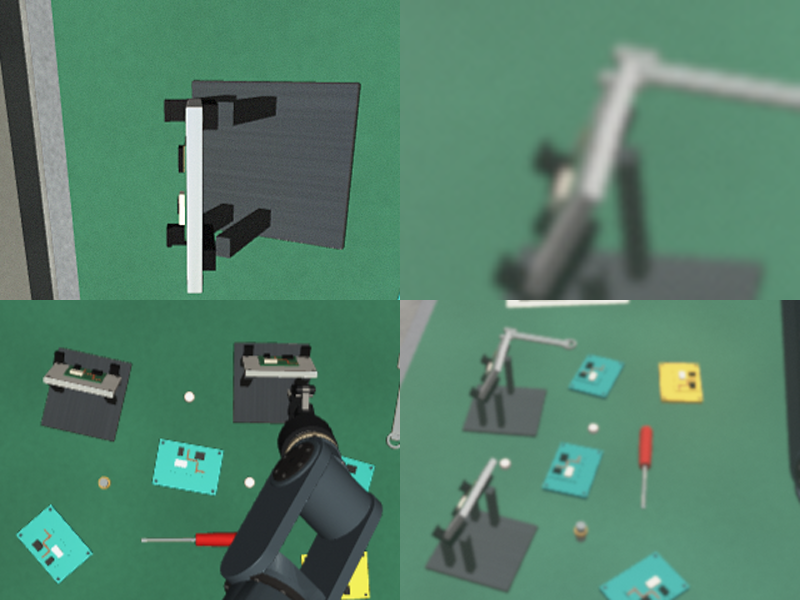

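The module now leans on its rest with the components outward, matching the other module, and nothing else has moved. The gripper is clear.

```bash
python3 -c "
from bench import manip
print(manip.job_done())"
```

```text
the job is handed in; nothing more can be done
None
```

The bare-backed module is turned over and leans on its own rest, component face outward and margin at the top; it went down with only a few newtons of contact, nothing else appears moved, and I handed it in at about 12.8 s.

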